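# Bolt the two-part plaster mould shut

## Robot

A 6-joint arm with a two-finger parallel gripper is mounted at the origin on the work surface. World frame = base frame: x ahead of the robot, y to its left, z up, the work surface at z = 0. Lengths are in m, angles in rad, forces in N, time in s.
With the tool pointing down it reaches from about 0.225 to 0.875 m from the base axis. Payload 3.4 kg.
Tool frame: the origin (TCP) lies at the very end of the fingers, on their centre line; the grasp point (between the pads) lies 19 mm behind it; z points along the fingers, y is the direction in which the jaws open and shut (so a half turn about z gives the same grasp; the last joint's range is limited). The gripper opens to 85 mm and grips with 20 to 120 N. Pads are 22 mm wide; open, the fingers measure 114 mm over their backs; the gripper's body (76 mm by 85 mm) begins 54 mm behind the grasp point. The pads swing forward as they close: fully open they stand 13 mm farther back than shut.
Start: joints at [-1.415, 0.276, 1.505, -0, 1.361, -0.121], TCP at [0.157, -0.553, 0.231] pointing down, gripper open.
Joint ranges: [-2.89, 2.89], [-0.75, 2.08], [0.22, 2.7], [-1.18, 4.32], [0.11, 2.71], [-2.7, 2.7]. Speed limits (rad/s): [2.57, 2.57, 3.14, 3.14, 3.14, 3.14].

## Interface

Orientations are given as a unit quaternion [w, x, y, z].
In Python, from rig import manip gives the robot as it stands. The module is installed in compiled form; this text tells all that it offers.
- The arm moves only by the tool carry_out, never from a script. Its argument "moves" is one flat list of numbers, 5 for each row, row after row: the opening in per cent of the stroke, from 0 (shut) to 100 (fully open), then the shift along the world's x, y, z in cm, then the turn about the world's z in rad. A call has exactly 10 rows; each row shifts and turns the commanded pose from where the row before left it; what a row does not reach is not made up. A row lasts 1/10 s, in which the tool goes at most 50 mm and 8.59 degrees, less where a joint would pass 70% of its speed; a pose out of reach is approached as far as the arm can. A call is refused whole if a number of a shift passes 5 or a number of a turn 0.15, either way. A call with a gripper value outside its range is refused whole. The fingers move at their own pace and stop on an object; "squeeze" is the grip in N (left out, the last holds). Time passes only in rows, so rows that do not move let the fingers close, or fill a call up. It gives the time, the measured TCP pose, the force and the opening at its end, in the units of the state.
- manip.get_state(): the state, without advancing time (a new reading comes with each control period).
- manip.get_image(name): name is "side" or "top"; returns the picture (384x512x3 uint8, red, green, blue); there is no depth.
- manip.camera_info(name): a dict with "fov_y" (degrees; the focal length in pixels is half the picture's height over the tangent of half this angle, whatever the lens; pixels are square), "cx", "cy" (the principal point, pixels), "rvec" (rotation vector, rad) and "tvec" (3), from world to camera coordinates, as OpenCV has them. Camera axes: x right, y down, z forward; pixel columns grow to the right and rows downward; lengths in m; the calibration is good to about 2 mm. A picture is of the moment at which its call begins. camera_info takes no time and is no camera call.
- manip.sign_off(): hands the job in, once; it reports no verdict.
The state is a dict: "clock": time; "qpos": joint angles; "qd": joint speeds; "effort": joint torques, N m; "position": TCP position; "ee_rot": TCP orientation; "contact_force": force on the tool from outside, world axes, zero at the start; "moment": the same for the moment, N m; "width": finger opening in m.
Only numpy, scipy, OpenCV 4.12 (cv2) and the standard library are available. Lean on these libraries where they do the work, as an engineer would, in place of code of your own. Each camera call takes 0.05 s, during which the arm holds its last target. There are 200 camera calls.

## Task

The two-part plaster mould stands closed but unbolted. Lift the bolt's handle out of its wide park notch, slide the bolt across into the keeper on the other half, then turn the handle all the way down into the narrow locking notch and let go. Feel for the notch and never force the handle against the slotted steel: it drops in with a light push only when it stands over the notch; leave everything else where it is.

Things in the scene. Friction and masses are not known exactly. Their poses are not given: they have to be found in the camera images.
- mould: Fixed closed two-part plaster block on a foot board, 164 (x) x 305 (y), flat plywood top 90 above the table, spanning x -34 to 130 and y -82 to 222 in its frame. Origin on the table, under the bolt's axis, level with the handle's stem at joint bolt = 0. z up; +y: the way the bolt slides shut; the handle comes down on the -x side, the side facing the robot.
- axis_point (a point): Point on the bolt's axis, 118 above the mould's origin (mould frame x 0, y 0, z 118), axes as the mould's. The axis runs along y. Steel staples round the 14 diameter rod stand up to z = 130 at y -45 to -23, 101 to 123 and (the keeper, on the other half) 153 to 179.
- guide: Slotted steel guide fixed on the mould, origin and axes as the mould's; x -32 to -19, y -22 to 122, lands up to z = 130. Wide park notch at y -9 to 9. Between the notches the handle rests on the lands at about 0.55 rad, contact some 30 from the axis, so the force there is about 2.6 times a push at the ball. More than 25 N between handle and guide is forcing it.
- notch_zone (a point): Near end of the zone where the locking notch can be (mould frame x -29, y 50, z 130). The notch is an open-topped slot 12 wide in the middle of a 80 long steel plate screwed to the guide's front; the plate is set differently each time and its place is not measured: the notch's centre lies 0 to 32 from this point along +y. See or feel for it.
- lever: The handle: square steel stem, 8 wide (along the bolt) and 9 high, at right angles to the bolt's axis, with an 20 diameter ball on its end (ball centre 80 from the axis, stem bare from 32 to 70). Origin on the bolt's axis; the stem points along its own -x; its y is the bolt's axis. With the handle level the stem overhangs the mould's front with free space below and beside it.
- ball (a point): Centre of the ball on the handle's end, 80 from the bolt's axis. The ball can be pinched from above with the fingers either side along the bolt's direction, and then turns freely between them as the handle swings. In the mould's frame it lies at x = -80 cos(a), y = joint bolt, z = 118 + 80 sin(a), with a the joint handle.
- bolt (a joint): Slide of the bolt with its handle along the mould's +y, in m, range -0.004 to 0.100. About 0 when open (stem in the park notch); the rod's tip enters the keeper at 0.025; stiff friction of about 5 N; stays where left.
- handle (a joint): Turn of the handle about the bolt's axis, in rad: 0 = level, fully down (its stop), 1.5 = almost upright. Friction about 1 N at the ball; stays where left.
- wedge: stepped wooden packing wedge, 40 x 60 x 26, lying on the mould's top behind the bolt; origin under its centre; to be left alone
- rosette: round white plaster rosette, 58 across, 24 high, lying on the mould's top behind the bolt; origin under its centre; to be left alone
- spatula: plaster spatula lying on the table on the robot's side of the mould; origin under it; to be left alone
- bowl: white plastic mixing bowl, 124 across, 60 high, beside the mould's keeper end; origin under its centre; to be left alone
- jar: glass jar with a steel lid, 64 across, 85 high, beside the mould's other end; origin under its centre; to be left alone
- tub: grey plastic tub, 84 across, 90 high, beside the mould's other end; origin under its centre; to be left alone

How it is judged:
By the outcome, as a careful person would: the job done as asked, in the order asked, and still so for the second after the job is handed in, with the robot touching nothing.
It also fails if it takes over 64 s, if anything falls off the work surface, if the arm or the gripper's body presses on something with over 40 N, if the wrist force passes 120 N, or if a joint passes its speed limit or range.

## Working session

There is one attempt and no reset: what is moved stays moved. The work goes in short steps, Python scripts to look and compute and a tool call to move; the robot and the scene stay as the last step left them, time stands still between calls to the robot, and variables do not carry over. Pictures are saved under pics/ and viewed, about 8 in all and at most 12, crops included, and the job is handed in when it is done.

Besides the shell and the picture viewer there is one more tool, called after "Call:" by a JSON object that holds its "name" and its "arguments". carry_out: Moves the arm, as the interface text tells. Its arguments: {"type":"object","properties":{"moves":{"type":"array","items":{"type":"number"}},"squeeze":{"type":"number"}},"required":["moves"]}

```bash
mkdir -p pics
python3 - <<'E'
from rig import manip
import cv2
for n in("side","top"):
    cv2.imwrite(f"pics/{n}0.png",cv2.cvtColor(manip.get_image(n),cv2.COLOR_RGB2BGR)); print(manip.camera_info(n))
print(manip.get_state())
E
```

```text
{'fov_y': 51.3819226807361, 'cx': 257.6187991019356, 'cy': 192.4201145181192, 'rvec': array([ 2.44992271, -0.01699088,  0.03020588]), 'tvec': array([-0.58776864,  0.06100845,  0.87827304])}
{'fov_y': 53.90991146550321, 'cx': 257.4942774031408, 'cy': 188.61750597040424, 'rvec': array([ 1.91516928, -2.27929665,  0.2668195 ]), 'tvec': array([0.08546192, 0.60735019, 0.83109182])}
{'clock': 0.1, 'qpos': array([-1.41498564e+00,  2.76557626e-01,  1.50600646e+00,  1.78938524e-05,
        1.36070134e+00, -1.20983819e-01]), 'qd': array([ 3.79403965e-04, -1.30043493e-03, -2.79215087e-03, -8.59013467e-05,
       -2.91988010e-04,  1.10952072e-03]), 'effort': array([ 1.15708594e-03, -4.17699373e+01, -2.46405691e+01, -2.12042655e-04,
        5.83209810e-03,  1.71048605e-06]), 'position': array([ 0.15706917, -0.55264533,  0.23051149]), 'ee_rot': array([-8.36408869e-04,  9.90438289e-01,  1.37953965e-01, -5.81626524e-06]), 'contact_force': array([ 0.16653205, -0.18074492, -0.32222495]), 'moment': array([0.0021012 , 0.03401345, 0.04485678]), 'width': 0.08551257986254146}
```

View pics/side0.png

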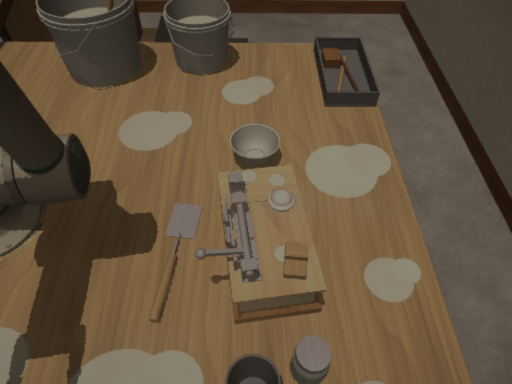

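View pics/top0.png

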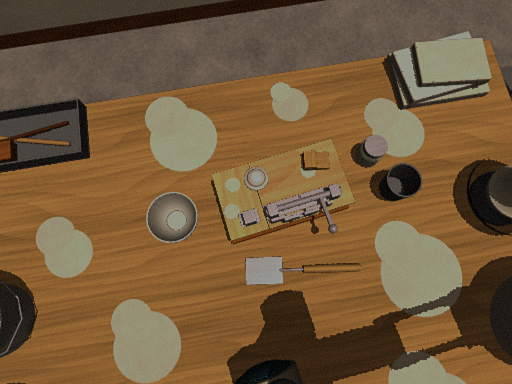

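The side view shows the ball at about (201,253). The top view shows it at about (333,229), with the mould's top corners near (213,185), (338,141), (354,205) and (232,240). I'll enlarge both.

Run:
```python
import cv2
a=cv2.imread("pics/side0.png")[160:320,180:340]; b=cv2.imread("pics/top0.png")[135:250,205:365]
cv2.imwrite("pics/c1.png",cv2.resize(a,(640,640)[:2],interpolation=cv2.INTER_CUBIC)[:600])
cv2.imwrite("pics/c2.png",cv2.resize(b,(800,575),interpolation=cv2.INTER_CUBIC))
```

```text
(no output)
```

View pics/c1.png

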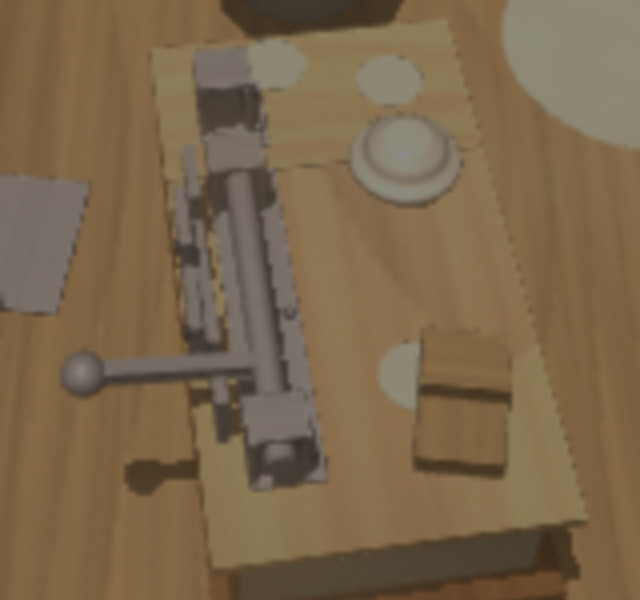

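View pics/c2.png

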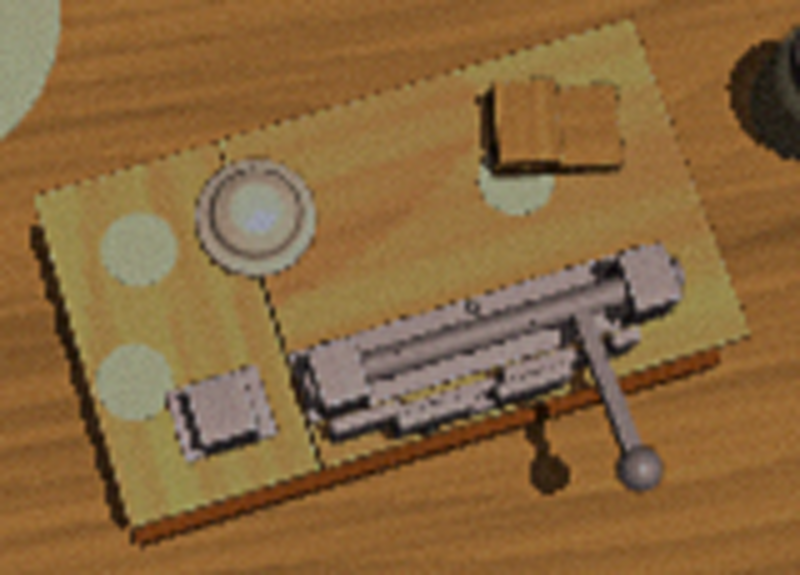

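Both crops show the mould's corners, the ball (side crop (83,373), top crop (641,468)) and the front plate. The plate has a gap near side crop (188,255) and top crop (496,391). I'll fit the mould pose from these.

```bash
cat > h.py <<'E'
import numpy as np, cv2
from rig import manip
from scipy.optimize import least_squares
def proj(n,P):
    c=manip.camera_info(n); f=192/np.tan(np.radians(c["fov_y"]/2))
    K=np.array([[f,0,c["cx"]],[0,f,c["cy"]],[0,0,1.]])
    return cv2.projectPoints(np.atleast_2d(P).astype(float),c["rvec"],c["tvec"],K,None)[0][:,0]
def m2w(p,P):
    c,s=np.cos(p[2]),np.sin(p[2]); P=np.atleast_2d(P)
    return np.c_[p[0]+c*P[:,0]-s*P[:,1], p[1]+s*P[:,0]+c*P[:,1], P[:,2]]
E
python3 - <<'E'
from h import *
S=lambda *a:np.array(a)/4+[180,160]-.375
T=lambda *a:np.array(a)/5+[205,135]-.4
C=np.array([[-34,222,90],[130,222,90],[130,-82,90],[-34,-82,90]])/1e3
cs=np.array([S(152,48),S(447,22),S(585,520),S(213,567)]); ct=np.array([T(132,525),T(38,195),T(630,22),T(748,338)])
ball=lambda p:m2w(p,[[-.08*np.cos(p[4]),p[3],.118+.08*np.sin(p[4])]])
def r(p):
    return np.r_[(proj("side",m2w(p,C))-cs).ravel(),(proj("top",m2w(p,C))-ct).ravel(),(proj("side",ball(p))-S(83,373)).ravel(),(proj("top",ball(p))-T(641,468)).ravel()]
q=least_squares(r,[.5,0,0.2,0,.1],loss="soft_l1"); p=q.x; print(p.round(4)); print(r(p).reshape(-1,2).round(1).tolist()); print("ball",ball(p))
np.save("p.npy",p)
# where along y are plate features (x -.032,z .130)
for n,pts in(("side",[S(183,187),S(188,255),S(195,340)]),("top",[T(395,410),T(496,390),T(580,370)])):
    for u in pts:
        s=least_squares(lambda a:(proj(n,m2w(p,[[a[0],a[1],.130]]))-u).ravel(),[-.03,.06]).x; print(n,s.round(4))
E
```

```text
[ 0.5621 -0.1526  0.1246 -0.0024  0.1296]
[[-0.2, -1.2], [0.4, -1.7], [0.8, 0.4], [-0.9, 0.9], [-1.5, 0.8], [-1.8, 0.2], [1.0, -0.8], [1.2, -0.4], [-0.1, -0.0], [0.1, 0.1]]
ball [[ 0.48365903 -0.16488488  0.12833596]]
side [-0.0272  0.0912]
side [-0.0286  0.0521]
side [-0.0298  0.0066]
top [-0.0236  0.0925]
top [-0.0282  0.0473]
top [-0.0306  0.0091]
```

The fit puts the mould yaw at 0.125 and the ball at (0.484,-0.165,0.128). The notch centre is at y≈50 mm. Next I move above the ball.

Call:
{"name": "carry_out", "arguments": {"moves": [100,3.2,3.8,0,-0.015,100,3.2,3.8,0,-0.015,100,3.2,3.8,0,-0.015,100,3.2,3.8,0,-0.015,100,3.2,3.8,0,-0.015,100,3.2,3.8,0,-0.015,100,3.2,3.8,0,-0.015,100,3.2,3.8,0,-0.015,100,3.2,3.8,0,-0.015,100,3.2,3.8,0,-0.017], "squeeze": 20}}

```text
clock: 1.1
position: [0.4779, -0.1712, 0.2311]
ee_rot: [0.0, 0.998, 0.062, -0.0]
contact_force: [0.7, -1.8, -0.4]
width: 0.0856
```

Call:
{"name": "carry_out", "arguments": {"moves": [100,0.7,0.8,0,0,100,0,0,-2,0,100,0,0,-2,0,100,0,0,-2,0,100,0,0,-2,0,100,0,0,-2,0,100,0,0,-1,0,100,0,0,-0.8,0,100,0,0,0,0,100,0,0,0,0]}}

```text
clock: 2.1
position: [0.4845, -0.1655, 0.1138]
ee_rot: [0.0, 0.998, 0.062, 0.0]
contact_force: [-0.4, 0.3, -0.2]
width: 0.0851
```

Run:
```python
from h import *
s=manip.get_state();print(s["position"],s["contact_force"])
a=cv2.cvtColor(manip.get_image("side"),cv2.COLOR_RGB2BGR)[200:300,140:280]; b=cv2.cvtColor(manip.get_image("top"),cv2.COLOR_RGB2BGR)[180:280,260:400]
cv2.imwrite("pics/c3.png",cv2.resize(np.hstack([a,b]),(798,285),interpolation=cv2.INTER_CUBIC))
```

```text
[ 0.48450607 -0.16552443  0.113826  ] [-0.40954243  0.27298055 -0.20366609]
```

View pics/c3.png

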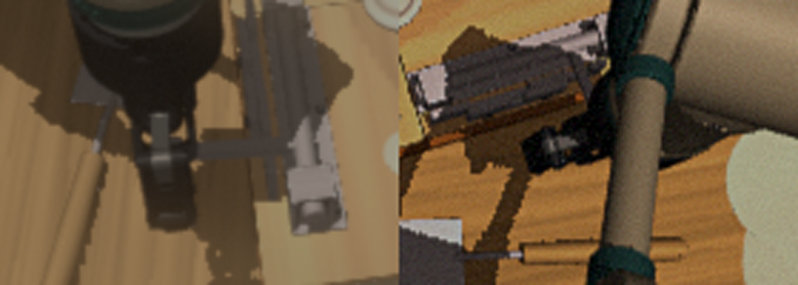

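The fingers straddle the ball: in the side crop it sits near (155,150), between the finger tips. I'll close gently.

Call:
{"name": "carry_out", "arguments": {"moves": [60,0,0,-0.3,0,45,0,0,0,0,35,0,0,0,0,25,0,0,0,0,15,0,0,0,0,10,0,0,0,0,10,0,0,0,0,10,0,0,0,0,10,0,0,0,0,10,0,0,0,0], "squeeze": 30}}

```text
clock: 3.2
position: [0.484, -0.1647, 0.1103]
ee_rot: [-0.0, 0.998, 0.062, -0.0]
contact_force: [0.3, 2.9, -0.4]
width: 0.018
```

Call:
{"name": "carry_out", "arguments": {"moves": [10,0.09,0.01,0.47,0,10,0.09,0.01,0.47,0,10,0.19,0.02,0.57,0,10,0.19,0.02,0.57,0,10,0,0,0,0,10,0,0,0,0,10,0,0,0,0,10,0,0,0,0,10,0,0,0,0,10,0,0,0,0]}}

```text
clock: 4.2
position: [0.4894, -0.1643, 0.1309]
ee_rot: [-0.0, 0.998, 0.062, -0.0]
contact_force: [-0.7, 4.7, -1.0]
width: 0.0174
```

Run:
```python
from h import *
s=manip.get_state();print(s["position"],s["contact_force"])
a=cv2.cvtColor(manip.get_image("side"),cv2.COLOR_RGB2BGR)[180:280,170:270]
cv2.imwrite("pics/c4.png",cv2.resize(a,(600,600),interpolation=cv2.INTER_CUBIC))
```

```text
[ 0.48936558 -0.16434072  0.13094186] [-0.65403741  4.68740196 -1.03712954]
```

View pics/c4.png

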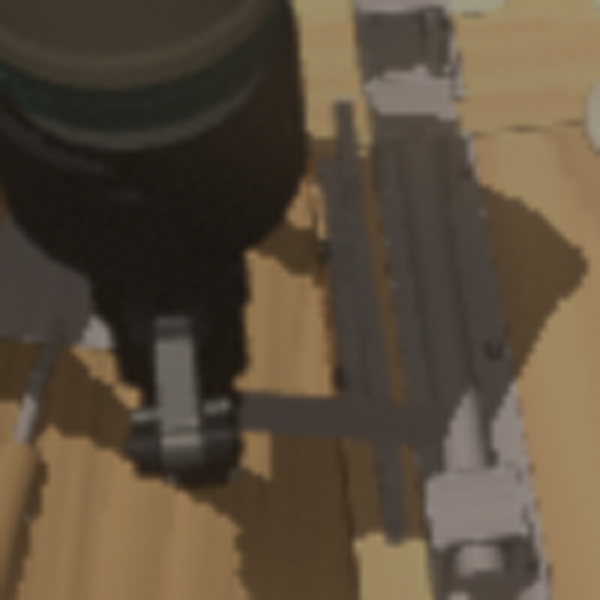

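The stem is in the fingers and has risen with them. I'll finish the arc up to a≈0.8.

Call:
{"name": "carry_out", "arguments": {"moves": [10,0.27,0.03,0.53,0,10,0.27,0.03,0.53,0,10,0.35,0.04,0.48,0,10,0.35,0.04,0.48,0,10,0.27,0.03,0.3,0,10,0.27,0.03,0.3,0,10,0,0,0,0,10,0,0,0,0,10,0,0,0,0,10,0,0,0,0]}}

```text
clock: 5.25
position: [0.5078, -0.1626, 0.1575]
ee_rot: [0.0, 0.998, 0.062, 0.0]
contact_force: [-0.2, 5.0, -0.7]
width: 0.0176
```

Run:
```python
from h import *
s=manip.get_state();print(s["position"],s["contact_force"],s["width"])
a=cv2.cvtColor(manip.get_image("side"),cv2.COLOR_RGB2BGR)[160:260,170:270]; b=cv2.cvtColor(manip.get_image("top"),cv2.COLOR_RGB2BGR)[160:260,260:360]
cv2.imwrite("pics/c5.png",cv2.resize(np.hstack([a,b]),(800,400),interpolation=cv2.INTER_CUBIC))
```

```text
[ 0.5078098  -0.16255544  0.15754986] [-0.15239778  5.00502551 -0.68276254] 0.01761384604695904
```

View pics/c5.png

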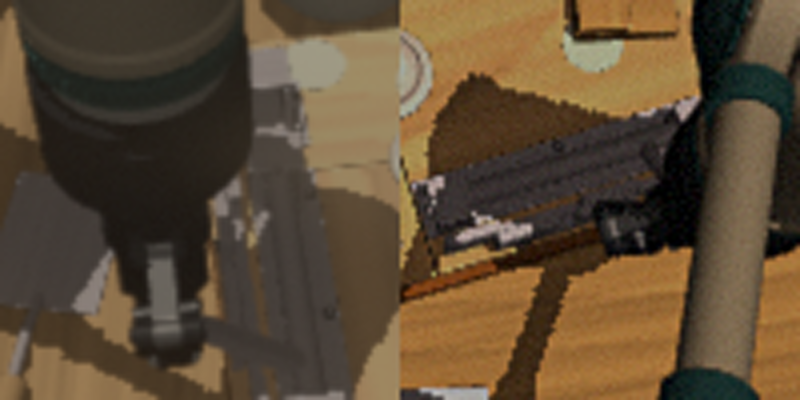

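The handle is clear of the park notch. I'll slide the bolt about 43 mm along mould +y.

Call:
{"name": "carry_out", "arguments": {"moves": [10,-0.06,0.5,0,0,10,-0.06,0.5,0,0,10,-0.07,0.55,0,0,10,-0.07,0.55,0,0,10,-0.07,0.55,0,0,10,-0.07,0.55,0,0,10,-0.07,0.55,0,0,10,-0.07,0.55,0,0,10,0,0,0,0,10,0,0,0,0]}}

```text
clock: 6.35
position: [0.5029, -0.1217, 0.1579]
ee_rot: [0.002, 0.998, 0.063, 0.001]
contact_force: [-1.1, -3.8, -0.8]
width: 0.018
```

Run:
```python
from h import *
p=np.load("p.npy");s=manip.get_state();d=s["position"]-[p[0],p[1],0];c,n=np.cos(p[2]),np.sin(p[2])
print(c*d[0]+n*d[1],-n*d[0]+c*d[1],s["position"],s["contact_force"],s["width"])
a=cv2.cvtColor(manip.get_image("side"),cv2.COLOR_RGB2BGR)[160:260,180:280]; b=cv2.cvtColor(manip.get_image("top"),cv2.COLOR_RGB2BGR)[160:260,250:350]
cv2.imwrite("pics/c6.png",cv2.convertScaleAbs(cv2.resize(np.hstack([a,b]),(800,400),interpolation=cv2.INTER_CUBIC),alpha=1.5))
```

```text
-0.05490253135992246 0.038025822843636585 [ 0.50287272 -0.12172559  0.15787614] [-1.14139001 -3.7898555  -0.81806531] 0.01799376419240638
```

View pics/c6.png

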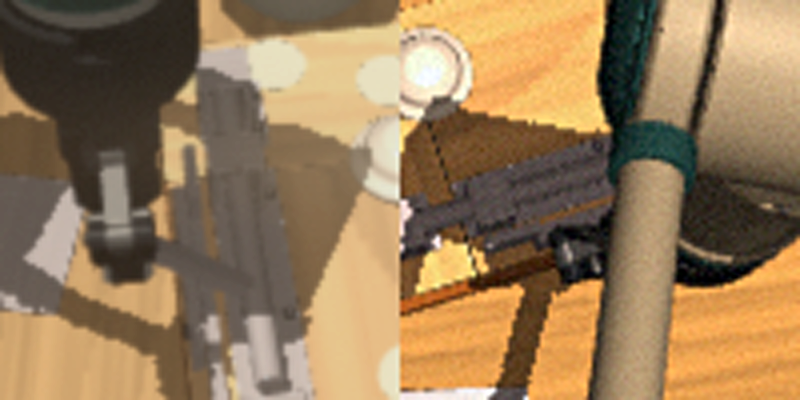

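Call:
{"name": "carry_out", "arguments": {"moves": [10,-0.04,0.3,0,0,10,-0.04,0.3,0,0,10,-0.28,-0.04,-0.33,0,10,-0.28,-0.04,-0.33,0,10,-0.28,-0.04,-0.33,0,10,-0.28,-0.04,-0.33,0,10,0,0,0,0,10,0,0,0,0,10,0,0,0,0,10,0,0,0,0]}}

```text
clock: 7.45
position: [0.4925, -0.1166, 0.1454]
ee_rot: [0.002, 0.998, 0.062, 0.003]
contact_force: [1.9, -5.4, 4.3]
width: 0.0177
```

Light contact: Fz is about 4 N at the ball, with b≈44. I'll feel along +y in small steps.

Call:
{"name": "carry_out", "arguments": {"moves": [10,-0.01,0.1,0,0,10,0,0,0,0,10,-0.01,0.1,0,0,10,0,0,0,0,10,-0.02,0.1,0,0,10,0,0,0,0,10,0,0,0,0,10,0,0,0,0,10,0,0,0,0,10,0,0,0,0]}}

```text
clock: 8.45
position: [0.4923, -0.1146, 0.1455]
ee_rot: [0.003, 0.998, 0.062, 0.003]
contact_force: [2.6, -7.5, 3.7]
width: 0.0178
```

Call:
{"name": "carry_out", "arguments": {"moves": [10,-0.01,0.1,0,0,10,0,0,0,0,10,-0.02,0.1,0,0,10,0,0,0,0,10,0,0,0,0,10,0,0,0,0,10,0,0,0,0,10,0,0,0,0,10,0,0,0,0,10,0,0,0,0]}}

```text
clock: 9.45
position: [0.4919, -0.1121, 0.1453]
ee_rot: [0.002, 0.998, 0.062, 0.003]
contact_force: [2.2, -6.4, 2.2]
width: 0.0179
```

Fz is falling with b≈49, so I'll make a small downward probe.

Call:
{"name": "carry_out", "arguments": {"moves": [10,-0.03,0,-0.05,0,10,0,0,0,0,10,0,0,0,0,10,0,0,0,0,10,0,0,0,0,10,0,0,0,0,10,0,0,0,0,10,0,0,0,0,10,0,0,0,0,10,0,0,0,0]}}

```text
clock: 10.45
position: [0.4916, -0.1121, 0.1448]
ee_rot: [0.002, 0.998, 0.062, 0.003]
contact_force: [1.0, -6.4, 3.7]
width: 0.0178
```

Call:
{"name": "carry_out", "arguments": {"moves": [10,-0.01,0.1,0,0,10,0,0,0,0,10,-0.01,0.05,0,0,10,0,0,0,0,10,0,0,0,0,10,0,0,0,0,10,0,0,0,0,10,0,0,0,0,10,0,0,0,0,10,0,0,0,0]}}

```text
clock: 11.45
position: [0.4908, -0.1097, 0.1441]
ee_rot: [0.001, 0.998, 0.062, 0.002]
contact_force: [3.2, -5.0, 0.9]
width: 0.0174
```

Fz dropped to 0.9 N at b≈51.4, so I'll probe down again.

Call:
{"name": "carry_out", "arguments": {"moves": [10,-0.03,0,-0.05,0,10,0,0,0,0,10,0,0,0,0,10,-0.03,0,-0.05,0,10,0,0,0,0,10,0,0,0,0,10,0,0,0,0,10,0,0,0,0,10,0,0,0,0,10,0,0,0,0]}}

```text
clock: 12.45
position: [0.4901, -0.1097, 0.1431]
ee_rot: [0.001, 0.998, 0.062, 0.002]
contact_force: [2.0, -4.6, 0.2]
width: 0.0176
```

Call:
{"name": "carry_out", "arguments": {"moves": [10,-0.05,0,-0.1,0,10,0,0,0,0,10,-0.05,0,-0.1,0,10,0,0,0,0,10,-0.05,0,-0.1,0,10,0,0,0,0,10,0,0,0,0,10,0,0,0,0,10,0,0,0,0,10,0,0,0,0]}}

```text
clock: 13.45
position: [0.4878, -0.1094, 0.1399]
ee_rot: [0.001, 0.998, 0.062, 0.001]
contact_force: [1.5, -5.3, 1.4]
width: 0.0177
```

It is in the notch, about 6 mm below land contact with only friction-level force. I'll follow the arc down.

Call:
{"name": "carry_out", "arguments": {"moves": [10,-0.14,-0.02,-0.3,0,10,-0.14,-0.02,-0.3,0,10,-0.14,-0.02,-0.3,0,10,-0.14,-0.02,-0.3,0,10,0,0,0,0,10,0,0,0,0,10,0,0,0,0,10,0,0,0,0,10,0,0,0,0,10,0,0,0,0]}}

```text
clock: 14.45
position: [0.4818, -0.1098, 0.1273]
ee_rot: [0.0, 0.998, 0.062, 0.001]
contact_force: [1.9, -5.4, 0.1]
width: 0.0176
```

Call:
{"name": "carry_out", "arguments": {"moves": [10,-0.08,-0.01,-0.29,0,10,-0.08,-0.01,-0.29,0,10,-0.08,-0.01,-0.29,0,10,-0.06,-0.01,-0.29,0,10,-0.04,0,-0.2,0,10,0,0,0,0,10,0,0,0,0,10,0,0,0,0,10,0,0,0,0,10,0,0,0,0]}}

```text
clock: 15.45
position: [0.4776, -0.1098, 0.1135]
ee_rot: [-0.0, 0.998, 0.062, -0.0]
contact_force: [1.1, -4.6, 0.1]
width: 0.0176
```

Call:
{"name": "carry_out", "arguments": {"moves": [10,-0.03,0,-0.25,0,10,-0.02,0,-0.25,0,10,-0.02,0,-0.25,0,10,-0.01,0,-0.2,0,10,0,0,0,0,10,0,0,0,0,10,0,0,0,0,10,0,0,0,0,10,0,0,0,0,10,0,0,0,0]}}

```text
clock: 16.45
position: [0.4765, -0.1097, 0.1042]
ee_rot: [-0.0, 0.998, 0.062, -0.001]
contact_force: [0.2, -4.7, -0.6]
width: 0.018
```

Call:
{"name": "carry_out", "arguments": {"moves": [10,0,0,-0.1,0,10,0,0,0,0,10,0,0,-0.1,0,10,0,0,0,0,10,0,0,-0.1,0,10,0,0,0,0,10,0,0,0,0,10,0,0,0,0,10,0,0,0,0,10,0,0,0,0]}}

```text
clock: 17.45
position: [0.4766, -0.1098, 0.1021]
ee_rot: [0.0, 0.998, 0.062, -0.0]
contact_force: [-2.0, -3.7, 7.7]
width: 0.0178
```

Fz has risen to 7.7 N at TCP z 0.102, where the level stop is expected. I'll relax, open, retreat and check.

Call:
{"name": "carry_out", "arguments": {"moves": [10,0,0,0.1,0,10,0,0,0,0,40,0,0,0,0,60,0,0,0,0,60,0,0,0,0,60,0,0,0,0,60,0,0,0,0,60,0,0,0,0,60,0,0,0,0,60,0,0,0,0]}}

```text
clock: 18.45
position: [0.4771, -0.1098, 0.1025]
ee_rot: [0.0, 0.998, 0.062, 0.0]
contact_force: [-0.5, 1.2, -0.2]
width: 0.0511
```

Call:
{"name": "carry_out", "arguments": {"moves": [60,0,0,1,0,60,0,0,2,0,60,0,0,3,0,60,0,0,3,0,60,0,0,4,0,60,-4,-2,2,0,60,-4,-2,0,0,60,-4,-2,0,0,60,-4,-2,0,0,60,0,0,0,0]}}

```text
clock: 19.45
position: [0.3128, -0.1912, 0.2533]
ee_rot: [0.001, 0.998, 0.059, -0.001]
contact_force: [-0.0, 0.3, 0.7]
width: 0.0513
```

Run:
```python
from h import *
s=manip.get_state();print(s["position"],s["contact_force"],s["width"])
A=cv2.cvtColor(manip.get_image("side"),cv2.COLOR_RGB2BGR);B=cv2.cvtColor(manip.get_image("top"),cv2.COLOR_RGB2BGR)
a=A[160:280,180:280]; b=B[150:270,220:370]
cv2.imwrite("pics/c7.png",cv2.resize(np.hstack([a,b]),(800,384),interpolation=cv2.INTER_CUBIC))
```

```text
[ 0.31284457 -0.19120317  0.25334329] [-0.02635312  0.26960044  0.65666911] 0.05126960115909709
```

View pics/c7.png

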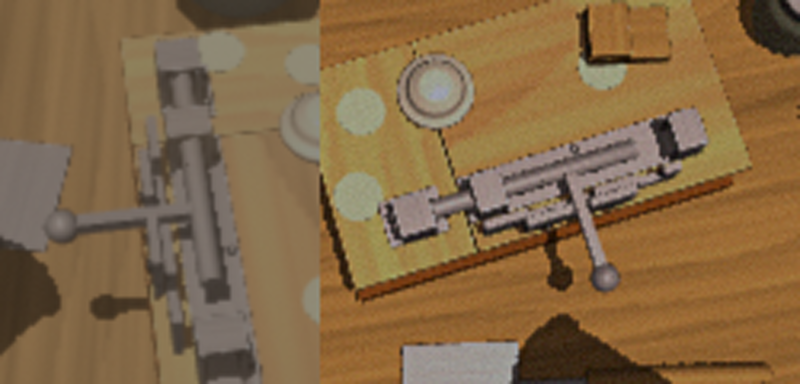

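The handle is down in the plate's notch and the rod runs into the keeper. The ball is at side crop (62,226) and top crop (604,277), so I'll compute its angle.

Run:
```python
from h import *
p=np.load("p.npy");k=3.2
us=np.array([62,226])/k+[180,160]-.35; ut=np.array([604,277])/k+[120,150]-.35
f=lambda q:np.r_[(proj("side",m2w(p,[q]))-us)[0],(proj("top",m2w(p,[q]))-ut)[0]]
s=least_squares(f,[-.08,.05,.118]);print(s.x,s.fun)
```

```text
[-0.07954184  0.05238894  0.11735955] [ 0.07420433 -0.01834042  0.039946    0.08268831]
```

Ball z is 0.117 m, so the handle is level at its stop (a≈0), with the bolt at about 52 mm. I'm handing in.

```bash
python3 -c "
from rig import manip
print(manip.sign_off())"
```

```text
the job is handed in; nothing more can be done
None
```

The mould is bolted. I lifted the handle out of the park notch, slid the bolt about 55 mm into the keeper, and felt along the steel for the locking notch. I then turned the handle down to its stop, let go and handed the job in.

- **Final position:** the last pictures put the ball at x -79.5, y 52.4, z 117.4 mm in the mould's frame. That is level (level is z 118), with the stem in the plate's notch and the rod in the keeper. Nothing else appeared to have moved in the last crops. They do not show the jar, tub or bowl fully, and I did not measure any of them.
- **Forces:** the highest downward push I read at the ball while feeling for the notch was about 4.3 N, roughly 11 N at the guide against the limit of 25 N. At the down stop it read about 8 N. These are readings at the end of each move, so brief peaks in between would not show.
- **Time:** the clock read 19.45 s after the last move, with the gripper clear of everything.
- **Checks that disagreed:** the mould's corners fitted the pictures only to within about 1–2 pixels. The 20 mm ball read as about 18 mm between the fingers. Neither affected the result.

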